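# Pin the drill jig's gate and start its crank bolt by feel

## Robot

A 7-joint arm with a two-finger parallel gripper is mounted at the origin on the work surface. World frame = base frame: x ahead of the robot, y to its left, z up, the work surface at z = 0. Lengths are in m, angles in rad, forces in N, time in s.
With the tool pointing down it reaches from about 0.425 to 0.925 m from the base axis. Payload 6.8 kg.
Tool frame: the origin (TCP) lies on the centre line of the jaws, within the pads' length; the fingertips stand 19 mm ahead of it and the grasp point (between the pads) is the TCP; z points along the fingers, y is the line along which they close (so a half turn about z gives the same grasp; the last joint's range is limited). The gripper opens to 88 mm and grips with 3 to 60 N. Pads are 20 mm wide; open, the fingers measure 115 mm over their backs; the gripper's body (75 mm by 178 mm) begins 61 mm behind the grasp point.
Start: joints at [1.032, 0.477, 0.022, 1.555, -0.011, 1.109, -0.083], TCP at [0.282, -0.613, 0.242] pointing down, gripper open.
Joint ranges: [-2.96, 2.96], [-0.34, 2.1], [-1.41, 1.46], [0.24, 2.44], [-1.37, 4.51], [0.17, 1.92], [-2.96, 2.96]. Speed limits (rad/s): [2.39, 2.39, 3.14, 3.14, 3.14, 3.14, 3.14].

## Interface

Orientations are given as a rotation vector (axis times angle).
In Python, from cell import bot, snapshot, get_calibration, silhouettes, spot_point gives the robot as it stands. The module is installed in compiled form; this text tells all that it offers.
- The arm moves only by the tool step_arm, never from a script. Its argument "series" is text: rows parted by semicolons, each of 5 numbers parted by spaces: the opening in per cent of the stroke, from 0 (shut) to 100 (fully open), then the shift along the tool's x, y, z in m, then the turn about the tool's z in degrees. In form: jaw tx ty tz spin; .... A call has 1 to 20 rows; each row is the pose to reach, as a shift and turn from the pose commanded when the call began, along the tool's axes at that moment; what a row does not reach only later rows make up. A row lasts 1/12 s, in which the tool goes at most 41.7 mm and 7.16 degrees, less where a joint would pass 70% of its speed; a pose out of reach is approached as far as the arm can. A call with a gripper value outside its range is refused whole. The fingers move at their own pace and stop on an object; the grip force is fixed at half the most. Time passes only in rows, so rows that repeat a pose let the fingers close. It gives the time, the measured TCP pose, the force, the opening and the grip force at its end, in the units of the state.
- bot.get_obs(): the state, without advancing time (a new reading comes with each control period).
- snapshot(name): name is "scene" or "top"; returns (picture, depth): 400x640x3 uint8, red, green, blue; 400x640 float32, m along the optical axis (not along the pixel's ray), 0 where there is no reading.
- get_calibration(name): a dict with "camera_matrix" (3x3 intrinsics, pixels), "distortion" ([k1, k2, p1, p2, k3] as OpenCV has them; the pictures are not rectified), "extrinsics" (4x4, takes a point from world to camera coordinates). Camera axes: x right, y up, looking along -z (the intrinsics and any distortion apply to the point x, -y, -z); pixel columns grow to the right and rows downward; lengths in m; the calibration is good to about 2 mm. A picture is of the moment at which its call begins. get_calibration takes no time and is no camera call.
- bot.sign_off(): hands the job in; it is judged then, once.
Trained networks look in the newest picture that a camera, given by its name, has taken for a name from the list of things; names that differ only in an ending like _2 or _b are one class to them, and where a whole thing is asked for, a point or a joint stands for the part that bears it (a point fixed in the world has none). Each returns a list of dicts, best first, with "conf" (0 to 1); they miss things now and then, are a little off and sometimes report something else, mostly with a low value. They report only what shows in the picture. A call takes as long as a camera call.
- silhouettes(camera, thing): "region" (400x640 bool, what is visible of it).
- spot_point(camera, thing): "position" ([x, y, z] in m, in world coordinates, good to about 4 mm: a listed point, or the origin of a listed thing).
The state is a dict: "time_s": time; "joint_positions": joint angles; "qvel": joint speeds; "joint_torque": joint torques, N m; "position": TCP position; "orientation": TCP orientation; "contact_force": force on the tool from outside, world axes, zero at the start; "moment": the same for the moment, N m; "opening": opening from 0.0 (shut) to 1.0 (fully open); "grasp_force": force on a finger pad.
Only numpy, scipy, OpenCV 4.12 (cv2) and the standard library are available. Lean on these libraries where they do the work, as an engineer would, in place of code of your own. Each camera call takes 0.05 s, during which the arm holds its last target. There are 200 camera calls.

## Task

Close up the drill jig's swing gate: first push the headed hinge pin down through the fork and the gate's lug until its head is fully home. Then take the crank bolt by its handle and turn it backward (anticlockwise from above) until you feel it drop into its thread, then forward (clockwise) by one turn, and finish while still gripping the handle, with the bolt held started at that one turn, not screwed further in. Leave the loose things lying about where they are.

Things in the scene. Friction and masses are not known exactly. Their poses are not given: they have to be found in the camera images.
- jig: Fixed jig, origin under its centre: grey cast base plate 110 x 270 x 15 mm, longer along its y; an aluminium gate bar 34 mm wide lies along y at 52 to 64 mm height. At the +y end is the fork (prongs 40 x 46 mm round the gate's lug), at the -y end the crank bolt over its boss, 150 mm from the pin. Place and yaw vary.
- fork_top (a point): Fixed point on top of the fork, on the hinge pin's vertical axis, 76 mm above the table: the pin's head seats on it.
- pin_head (a point): Centre of the top face of the hinge pin's head. Upright steel pin, 12 mm thick, head 24 mm across and 10 mm thick. It already stands in the aligned holes and only slides straight up and down against about 6 N of rub; fully home, this point is 86 mm above the table.
- pin (a joint): How far the underside of the pin's head stands above the fork, in m: 0 is fully home; it starts at 0.016 to 0.026.
- bolt_axis (a point): Fixed point on the crank bolt's vertical axis, at the top of the gate bar, 64 mm above the table.
- bolt (a joint): Angle of the crank bolt about its vertical axis, rad; it grows when turned forward (clockwise from above), falls when turned backward. No limit of its own. Turning needs about 0.05 N m. Right-hand thread.
- bolt_sink (a joint): How far the bolt has gone down, in m (it can be lifted 2 mm at most). Starts near 0, riding flat on the thread's face. Turned backward it reaches the thread's start after 1.0 to 3.6 rad (varies) and drops 6 mm by its own weight of about 6 N, to about 0.006. From there it goes down 6 mm for every forward turn: about 0.012 after one.
- boss_top (a point): Top centre of the fixed round threaded boss under the bolt, 58 mm across, 49 mm above the table. A grip that keeps the handle at one height holds the bolt up and it cannot drop: bear lightly down (3 to 12 N) and go down with it. Turned forward without the drop the bolt jams; turned back more than about 50 degrees beyond the drop it meets a stop.
- hub_top (a point): Centre of the top of the bolt's steel hub (38 mm across, 16 mm high), on the bolt's axis, 100 mm above the table at the start; it sinks with the bolt. A flat crank arm (top 95 mm above the table at the start) goes from it to the handle.
- handle: The crank's upright black handle, a round sleeve 18 mm thick and 44 mm tall that spins freely on its spindle, so that the hand need not turn with it. The origin is at its centre, half-way up, 60 mm from the bolt's axis and 120.5 mm above the table at the start (it goes down as the bolt sinks). Free from above and all round.
- nut: Bystander: hexagon nut, 40 mm across, 18 mm tall, near the jig; origin under its centre.
- spare_pin: Bystander: a like headed pin lying flat, 65 mm long, near the jig; not used. Origin under its middle.
- block: Bystander: aluminium block 50 x 35 x 25 mm beyond the jig; origin under its centre.
- spanner: Bystander: spanner 170 mm long lying beyond the jig; origin under its middle.
- screwdriver: Bystander: screwdriver 190 mm long lying to the left; origin under its middle.
- oil_can: Bystander: steel can, 56 mm thick and 120 mm tall, standing to the right; origin under its centre.
- knob_bolt: Bystander: small bolt 46 mm tall standing on its black 34 mm knob, to the right; origin under its centre.

How it is judged:
On the way, in this order (a step that is already met when the one before it is completed fails the run):
1. the hinge pin is fully home, the bolt not yet dropped (value of joint pin below 0.0015 m and value of joint bolt_sink below 0.002 m), for 0.2 s.
2. the bolt, turned backward, has dropped into the start of its thread (value of joint bolt_sink between 0.0045 and 0.0072 m), for 0.1 s.
At the end, for the whole second after the job is handed in: The pin's head is within 1.5 mm of the fork; the bolt is 11 to 13 mm down, which is one forward turn after the drop to within about 60 degrees; it stands still and the fingers still grip its handle (contact over 4 N) (value of joint pin below 0.0015 m and value of joint bolt_sink between 0.011 and 0.013 m and velocity of joint bolt between -0.1 and 0.1 rad/s and contact force between the fingers and handle above 4 N); the arm keeps its last pose, push and grip.
It fails at once if the bolt is screwed in more than about one and a half turns (value of joint bolt_sink above 0.015 m).
It fails at once if a loose bystander is shoved more than 25 mm (distance of any of nut, spare_pin, block, spanner, screwdriver, oil_can, knob_bolt from where it was at the start of the episode above 0.025 m).
It also fails if it takes over 67 s, if anything falls off the work surface, if the arm or the gripper's body presses on something with over 40 N, if the wrist force passes 120 N, or if a joint passes its speed limit or range.

## Working session

There is one attempt and no reset: what is moved stays moved. The work goes in short steps, Python scripts to look and compute and a tool call to move; the robot and the scene stay as the last step left them, time stands still between calls to the robot, and variables do not carry over. Pictures are saved under pics/ and viewed, at most 10 in all, crops included, and the job is handed in when it is done.

Besides the shell and the picture viewer there is one more tool, called by a JSON object that holds its "fn" and its "kwargs", one argument or row to a line. step_arm: Moves the arm, as the interface text tells. Its arguments: {"type":"object","properties":{"series":{"type":"string"}},"required":["series"]}

```bash
mkdir -p pics
cat > h.py <<'E'
import numpy as np, cv2
from cell import bot, snapshot, get_calibration, silhouettes, spot_point
from scipy.spatial.transform import Rotation as R
def st():
    o=bot.get_obs(); print({k:np.round(o[k],4).tolist() for k in ["time_s","position","orientation","contact_force","moment","opening","grasp_force","joint_positions"]}); return o
def world(cam,u,v,d):
    c=get_calibration(cam);K=np.array(c["camera_matrix"]);D=np.array(c["distortion"]);E=np.array(c["extrinsics"])
    p=cv2.undistortPoints(np.array([[[u,v]]],float),K,D)[0,0]
    pc=np.array([p[0]*d,-p[1]*d,-d,1]); return (np.linalg.inv(E)@pc)[:3]
def tool(target):  # world shift to tool axes
    o=bot.get_obs(); return R.from_rotvec(o["orientation"]).inv().apply(np.array(target)-o["position"])
E
python3 - <<'E'
from h import *
o=st(); print(R.from_rotvec(o["orientation"]).as_matrix().round(3))
for c in ["scene","top"]:
    im,d=snapshot(c); cv2.imwrite(f"pics/{c}0.png",im[:,:,::-1])
    for t in ["pin_head","fork_top","bolt_axis","hub_top","handle","jig"]:
        print(c,t,[(np.round(r["position"],4).tolist(),round(r["conf"],2)) for r in spot_point(c,t)[:2]])
E
```

```text
{'time_s': 0.0, 'position': [0.2816, -0.6129, 0.2407], 'orientation': [-3.0674, -0.6711, 0.0008], 'contact_force': [0.3438, 0.2943, 0.6097], 'moment': [-0.0285, 0.0106, 0.0161], 'opening': 1.0, 'grasp_force': 0.0, 'joint_positions': [1.0319, 0.4778, 0.0224, 1.5564, -0.0115, 1.1093, -0.0831]}
[[ 0.909  0.418 -0.001]
 [ 0.418 -0.909  0.001]
 [-0.    -0.002 -1.   ]]
scene pin_head [([0.6156, 0.1253, 0.1131], 0.47)]
scene fork_top [([0.607, 0.129, 0.0791], 0.94), ([0.428, -0.3309, -0.0002], 0.16)]
scene bolt_axis [([0.5632, -0.013, 0.0623], 0.55), ([0.6804, 0.0119, 0.0009], 0.19)]
scene hub_top [([0.5641, -0.013, 0.0995], 0.66)]
scene handle [([0.5026, -0.001, 0.1248], 0.63), ([0.6812, 0.0112, -0.0005], 0.39)]
scene jig [([0.5881, 0.0619, 0.0029], 0.67), ([0.4955, 0.0967, 0.0044], 0.35)]
top pin_head [([0.611, 0.1317, 0.1084], 0.42)]
top fork_top [([0.6067, 0.1295, 0.0747], 0.94)]
top bolt_axis [([0.5594, -0.0155, 0.0627], 0.69)]
top hub_top [([0.5625, -0.0134, 0.0964], 0.97), ([0.7171, 0.1579, -0.0003], 0.21)]
top handle [([0.4249, -0.3309, -0.0005], 0.58), ([0.5053, -0.0076, 0.1194], 0.48)]
top jig [([0.5891, 0.0588, -0.0003], 0.93)]
```

View pics/scene0.png

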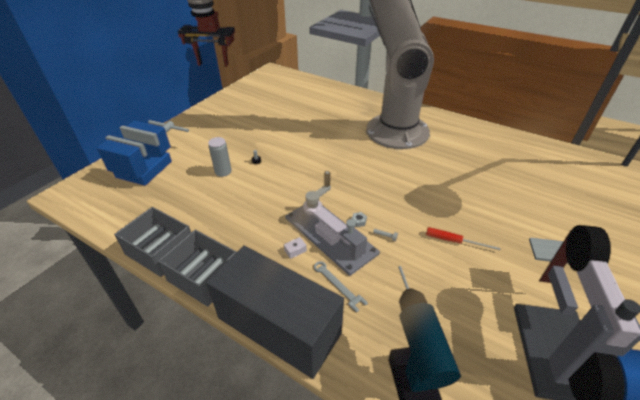

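View pics/top0.png

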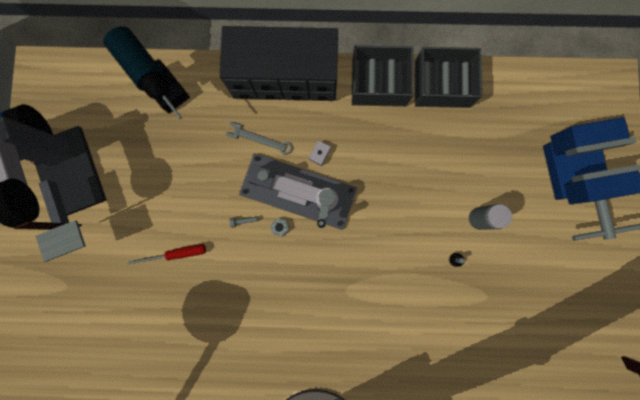

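The scene view shows the jig at (330,230), with the handle at (327,180), the fork and pin at (355,240), and the nut and spare pin on the robot side. The top view has the pin at (262,174), the hub at (327,198) and the handle at (322,222). The spacings agree with the text: 150 mm from pin to bolt, 60 mm from hub to handle.

Run:
```python
from h import *
acc={}
for c in ["top","scene"]:
    im,d=snapshot(c)
    vs,us=np.mgrid[120:290,200:420].reshape(2,-1) if 1 else 0
    cal=get_calibration(c);K=np.array(cal["camera_matrix"]);D=np.array(cal["distortion"]);E=np.array(cal["extrinsics"])
    dd=d[vs,us]; p=cv2.undistortPoints(np.c_[us,vs].astype(float)[:,None],K,D)[:,0]
    P=(np.linalg.inv(E)@np.c_[p[:,0]*dd,-p[:,1]*dd,-dd,np.ones(len(dd))].T).T[:,:3]
    for n,xy,r,z0 in [("pin",(.607,.1295),.022,.09),("handle",(.504,-.004),.018,.105),("hub",(.5625,-.0134),.022,.092)]:
        m=(np.hypot(*(P[:,:2]-xy).T)<r)&(P[:,2]>z0)&(dd>0); Q=P[m]
        if len(Q): 
            T=Q[Q[:,2]>np.percentile(Q[:,2],90)-.006]
            print(c,n,len(Q),"mid",((Q.max(0)+Q.min(0))/2).round(4),"zmax",Q[:,2].max().round(4),"topmean",T.mean(0).round(4),len(T))
o=bot.get_obs();print(tool([.607,.1295,.2407]).round(4))
```

```text
top pin 96 mid [0.6086 0.1304 0.1095] zmax 0.1156 topmean [0.6086 0.1302 0.1123] 90
top handle 57 mid [ 0.5051 -0.0025  0.1327] zmax 0.1459 topmean [ 0.5052 -0.0022  0.1424] 54
top hub 241 mid [ 0.5628 -0.0126  0.0985] zmax 0.1036 topmean [ 0.5635 -0.0126  0.0996] 228
scene pin 79 mid [0.6135 0.1303 0.1016] zmax 0.1132 topmean [0.6146 0.1309 0.1099] 62
scene handle 77 mid [ 0.5106 -0.0016  0.1241] zmax 0.1425 topmean [ 0.5117 -0.0009  0.1395] 27
scene hub 113 mid [ 0.5629 -0.0127  0.0963] zmax 0.1 topmean [ 0.567  -0.0122  0.0974] 110
[ 0.6056 -0.5392  0.001 ]
```

{"fn": "step_arm", "kwargs": {
  "series": "0 0.030 -0.027 0 0; 0 0.061 -0.054 0 0; 0 0.091 -0.081 0 0; 0 0.121 -0.108 0 0; 0 0.152 -0.135 0 0; 0 0.182 -0.162 0 0; 0 0.212 -0.189 0 0; 0 0.243 -0.216 0 0; 0 0.273 -0.243 0 0; 0 0.303 -0.270 0 0; 0 0.334 -0.296 0 0; 0 0.364 -0.323 0 0; 0 0.394 -0.350 0 0; 0 0.425 -0.377 0 0; 0 0.455 -0.404 0 0; 0 0.486 -0.431 0 0; 0 0.516 -0.458 0 0; 0 0.546 -0.485 0 0; 0 0.577 -0.512 0 0; 0 0.607 -0.539 0 0"
}}

```text
time_s: 2.47
position: [0.609, 0.1318, 0.2418]
orientation: [3.069, 0.671, 0.001]
contact_force: [0.5, -0.7, 0.1]
opening: 0.007
grasp_force: 0.0
```

Run:
```python
from h import *
o=st();print(tool([.608,.130,.136]).round(4))
```

```text
{'time_s': 2.4667, 'position': [0.609, 0.1318, 0.2418], 'orientation': [3.0689, 0.671, 0.0007], 'contact_force': [0.4982, -0.7242, 0.0825], 'moment': [0.0046, -0.0105, -0.0002], 'opening': 0.0073, 'grasp_force': 0.0, 'joint_positions': [-0.0529, 0.4154, -0.3466, 1.6669, 0.1558, 1.086, -1.5853]}
[-0.0017  0.0011  0.1058]
```

{"fn": "step_arm", "kwargs": {
  "series": "0 -0.001 0.001 0.030 0; 0 -0.002 0.001 0.065 0; 0 -0.002 0.001 0.095 0; 0 -0.002 0.001 0.105 0; 0 -0.002 0.001 0.108 0; 0 -0.002 0.001 0.111 0; 0 -0.002 0.001 0.114 0; 0 -0.002 0.001 0.117 0; 0 -0.002 0.001 0.120 0; 0 -0.002 0.001 0.120 0"
}}

```text
time_s: 3.3
position: [0.6079, 0.1283, 0.1235]
orientation: [3.069, 0.671, 0.004]
contact_force: [-0.5, 0.7, 2.3]
opening: 0.004
grasp_force: 0.9
```

{"fn": "step_arm", "kwargs": {
  "series": "0 0 0 0.003 0; 0 0 0 0.006 0; 0 0 0 0.009 0; 0 0 0 0.012 0; 0 0 0 0.014 0; 0 0 0 0.015 0; 0 0 0 0.015 0"
}}

```text
time_s: 3.88
position: [0.6079, 0.1283, 0.1082]
orientation: [3.069, 0.671, 0.004]
contact_force: [-1.3, -0.7, 4.1]
opening: 0.008
grasp_force: 2.1
```

{"fn": "step_arm", "kwargs": {
  "series": "0 0 0 0.002 0; 0 0 0 0.003 0; 0 0 0 0.004 0; 0 0 0 0.005 0; 0 0 0 0.005 0"
}}

```text
time_s: 4.3
position: [0.608, 0.1284, 0.1052]
orientation: [3.069, 0.671, 0.004]
contact_force: [-9.1, -3.0, 22.3]
opening: 0.002
grasp_force: 10.8
```

{"fn": "step_arm", "kwargs": {
  "series": "0 0 0 0.005 0; 0 0 0 0.005 0; 0 0 0 -0.020 0; 0 0 0 -0.055 0; 60 -0.025 0.013 -0.085 0; 60 -0.055 0.028 -0.085 0; 60 -0.090 0.046 -0.085 0; 60 -0.125 0.064 -0.085 0; 60 -0.148 0.076 -0.085 0; 60 -0.148 0.076 -0.085 0; 60 -0.148 0.076 -0.085 0"
}}

```text
time_s: 5.22
position: [0.5043, -0.0041, 0.1875]
orientation: [3.069, 0.667, 0.003]
contact_force: [0.3, 0.1, 1.2]
opening: 0.497
grasp_force: 0.0
```

Run:
```python
from h import *
im,d=snapshot("scene"); cv2.imwrite("pics/scene1.png",cv2.resize(im[130:290,230:430,::-1],None,fx=3,fy=3,interpolation=2))
o=st(); print(tool([.505,-.0025,.1225]).round(4))
for c in ["scene","top"]:
  if c=="top": im,d=snapshot(c)
  for t in ["pin_head","handle","hub_top"]: print(c,t,[(np.round(r["position"],4).tolist(),round(r["conf"],2)) for r in spot_point(c,t)[:1]])
```

```text
{'time_s': 5.2667, 'position': [0.5051, -0.0026, 0.1875], 'orientation': [3.069, 0.6703, 0.0038], 'contact_force': [0.9475, 0.8174, 0.3292], 'moment': [0.0192, 0.0056, -0.0341], 'opening': 0.5392, 'grasp_force': 0.0, 'joint_positions': [0.1682, 0.2834, -0.3365, 1.9944, 0.1202, 0.88, -1.3731]}
[-0.0002 -0.0002  0.065 ]
scene pin_head [([0.6114, 0.1238, 0.0839], 0.38)]
scene handle [([0.5042, -0.0025, 0.1216], 0.45)]
scene hub_top [([0.5631, -0.0149, 0.0986], 0.72)]
top pin_head [([0.6111, 0.1302, 0.0853], 0.49)]
top handle []
top hub_top []
```

View pics/scene1.png

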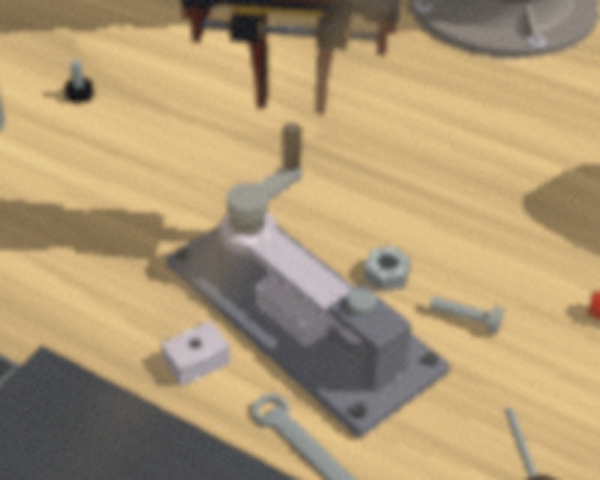

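The crop shows the pin head seated on the fork at (360,300), with detection heights of 84–85 mm. The open fingers are centred over the handle at (291,148). Next I descend and grip.

{"fn": "step_arm", "kwargs": {
  "series": "60 0 0 0.030 0; 60 0 0 0.055 0; 60 0 0 0.065 0; 60 0 0 0.065 0; 10 0 0 0.065 0; 10 0 0 0.065 0; 10 0 0 0.065 0; 10 0 0 0.065 0; 10 0 0 0.065 0; 10 0 0 0.065 0; 10 0 0 0.065 0; 10 0 0 0.065 0"
}}

```text
time_s: 6.62
position: [0.5046, -0.0028, 0.1221]
orientation: [3.069, 0.671, 0.001]
contact_force: [0.2, 0.1, 4.1]
opening: 0.197
grasp_force: 30.0
```

```bash
python3 -c "
from h import *
st()"
```

```text
{'time_s': 6.6167, 'position': [0.5046, -0.0028, 0.1221], 'orientation': [3.0687, 0.6712, 0.0014], 'contact_force': [0.2348, 0.147, 4.094], 'moment': [-0.1334, 0.0238, 0.0071], 'opening': 0.1972, 'grasp_force': 30.0003, 'joint_positions': [0.1458, 0.3766, -0.3179, 2.0483, 0.1716, 0.7404, -1.4184]}
```

```bash
cat > t.py <<'E'
# tool xy shifts (mm) for going round from angle a0 to a1 (deg, backward positive)
import sys; from h import *
Rm=R.from_rotvec([3.0687,.6712,.0014]).as_matrix(); r=.060; p0=170.1
def sh(a0,a1):
    f=lambda a:r*np.array([np.cos(np.radians(p0+a)),np.sin(np.radians(p0+a)),0])
    return (Rm.T@(f(a1)-f(a0)))[:2]*1000
if __name__=="__main__":
    a0,a1,n=map(float,sys.argv[1:4])
    for a in np.linspace(a0,a1,int(n)+1)[1:]: print(round(a),sh(a0,a).round(1))
E
for a in "0 32 4" "32 56 4" "56 80 4" "80 104 4" "104 128 4" "128 152 4" "152 176 4" "176 200 4" "200 224 4"; do echo "== $a"; python3 t.py $a; done
```

```text
== 0 32 4
8 [-4.3  7.2]
16 [-7.5 14.9]
24 [-9.6 23. ]
32 [-10.5  31.4]
== 32 56 4
38 [0.  6.3]
44 [ 0.7 12.5]
50 [ 2.1 18.7]
56 [ 4.1 24.6]
== 56 80 4
62 [2.6 5.7]
68 [ 5.8 11.1]
74 [ 9.5 16.2]
80 [13.7 20.8]
== 80 104 4
86 [4.7 4.2]
92 [9.8 7.8]
98 [15.3 10.9]
104 [21.  13.4]
== 104 128 4
110 [6.  1.9]
116 [12.1  3.2]
122 [18.4  3.8]
128 [24.7  3.7]
== 128 152 4
134 [ 6.2 -0.7]
140 [12.4 -2.1]
146 [18.3 -4. ]
152 [24.1 -6.6]
== 152 176 4
158 [ 5.4 -3.2]
164 [10.5 -6.9]
170 [ 15.1 -11.1]
176 [ 19.3 -15.8]
== 176 200 4
182 [ 3.7 -5.1]
188 [  6.8 -10.6]
194 [  9.3 -16.3]
200 [ 11.2 -22.3]
== 200 224 4
206 [ 1.3 -6.2]
212 [  1.9 -12.4]
218 [  1.8 -18.7]
224 [  1.1 -24.9]
```

{"fn": "step_arm", "kwargs": {
  "series": "10 -0.0043 0.0072 0.0003 0; 10 -0.0075 0.0149 0.0005 0; 10 -0.0096 0.0230 0.0005 0; 10 -0.0105 0.0314 0.0005 0; 10 -0.0105 0.0314 0.0005 0"
}}

```text
time_s: 7.03
position: [0.5076, -0.0358, 0.1219]
orientation: [-3.069, -0.671, 0.001]
contact_force: [-2.5, -1.9, 6.0]
opening: 0.2
grasp_force: 30.0
```

{"fn": "step_arm", "kwargs": {
  "series": "10 0 0.0063 0.0003 0; 10 0.0007 0.0125 0.0003 0; 10 0.0021 0.0187 0.0003 0; 10 0.0041 0.0246 0.0003 0; 10 0.0041 0.0246 0.0003 0"
}}

```text
time_s: 7.45
position: [0.5216, -0.057, 0.1217]
orientation: [3.069, 0.67, -0.001]
contact_force: [-2.3, -2.3, 6.6]
opening: 0.197
grasp_force: 30.0
```

{"fn": "step_arm", "kwargs": {
  "series": "10 0.0026 0.0057 0.0002 0; 10 0.0058 0.0111 0.0002 0; 10 0.0095 0.0162 0.0002 0; 10 0.0137 0.0208 0.0002 0; 10 0.0137 0.0208 0.0002 0"
}}

```text
time_s: 7.87
position: [0.5437, -0.0707, 0.1218]
orientation: [3.068, 0.669, 0.001]
contact_force: [-1.0, -2.4, 9.2]
opening: 0.201
grasp_force: 30.0
```

{"fn": "step_arm", "kwargs": {
  "series": "10 0.0047 0.0042 0 0; 10 0.0098 0.0078 0 0; 10 0.0153 0.0109 0 0; 10 0.0210 0.0134 0 0; 10 0.0210 0.0134 0 0"
}}

```text
time_s: 8.28
position: [0.5681, -0.074, 0.1219]
orientation: [3.068, 0.67, -0.0]
contact_force: [-1.4, -2.8, 8.6]
opening: 0.2
grasp_force: 30.0
```

{"fn": "step_arm", "kwargs": {
  "series": "10 0.0060 0.0019 0 0; 10 0.0121 0.0032 0 0; 10 0.0184 0.0038 0 0; 10 0.0247 0.0037 0 0; 10 0.0247 0.0037 0 0"
}}

```text
time_s: 8.7
position: [0.5929, -0.0666, 0.122]
orientation: [3.068, 0.671, 0.002]
contact_force: [0.5, -1.6, 5.9]
opening: 0.201
grasp_force: 30.0
```

{"fn": "step_arm", "kwargs": {
  "series": "10 0.0062 -0.0007 0.0003 0; 10 0.0124 -0.0021 0.0003 0; 10 0.0183 -0.0040 0.0003 0; 10 0.0241 -0.0066 0.0003 0; 10 0.0241 -0.0066 0.0003 0"
}}

```text
time_s: 9.12
position: [0.6114, -0.0497, 0.1196]
orientation: [3.068, 0.673, 0.001]
contact_force: [3.6, -1.6, -6.0]
opening: 0.203
grasp_force: 30.0
```

It has dropped: z fell 2.4 mm and the force reversed as the grip took the bolt's weight. I'll follow it down.

{"fn": "step_arm", "kwargs": {
  "series": "10 0 0 0.0015 0; 10 0 0 0.0030 0; 10 0 0 0.0040 0; 10 0 0 0.0040 0"
}}

```text
time_s: 9.45
position: [0.611, -0.0506, 0.1168]
orientation: [3.069, 0.67, 0.001]
contact_force: [1.3, -3.0, 1.2]
opening: 0.201
grasp_force: 30.0
```

{"fn": "step_arm", "kwargs": {
  "series": "10 0 0 0.0005 0; 10 0 0 0.0010 0; 10 0 0 0.0010 0; 10 0 0 0.0010 0"
}}

```text
time_s: 9.78
position: [0.6112, -0.0506, 0.1165]
orientation: [3.068, 0.67, 0.002]
contact_force: [0.4, -4.6, 7.7]
opening: 0.197
grasp_force: 30.0
```

```bash
for a in "152 104 6" "104 8 12" "8 -88 12" "-88 -168 10" "-168 -216 6"; do echo "== $a"; python3 t.py $a; done
```

```text
== 152 104 6
144 [-7.7  3.3]
136 [-15.8   5.6]
128 [-24.1   6.6]
120 [-32.4   6.6]
112 [-40.7   5.3]
104 [-48.7   2.9]
== 104 8 12
96 [-7.6 -3.5]
88 [-14.7  -8. ]
80 [-21.  -13.4]
72 [-26.6 -19.7]
64 [-31.2 -26.7]
56 [-34.8 -34.3]
48 [-37.3 -42.2]
40 [-38.6 -50.5]
32 [-38.9 -58.9]
24 [-37.9 -67.2]
16 [-35.8 -75.3]
8 [-32.6 -83. ]
== 8 -88 12
0 [ 4.3 -7.2]
-8 [  9.5 -13.8]
-16 [ 15.6 -19.5]
-24 [ 22.4 -24.4]
-32 [ 29.8 -28.2]
-40 [ 37.7 -31. ]
-48 [ 45.9 -32.7]
-56 [ 54.3 -33.2]
-64 [ 62.6 -32.5]
-72 [ 70.8 -30.7]
-80 [ 78.6 -27.7]
-88 [ 86.  -23.7]
== -88 -168 10
-96 [6.7 5. ]
-104 [12.7 10.9]
-112 [17.8 17.5]
-120 [21.9 24.8]
-128 [24.9 32.6]
-136 [26.9 40.7]
-144 [27.7 49.1]
-152 [27.3 57.4]
-160 [25.8 65.7]
-168 [23.1 73.6]
== -168 -216 6
-176 [-3.7  7.5]
-184 [-8.5 14.4]
-192 [-14.2  20.5]
-200 [-20.6  25.9]
-208 [-27.8  30.2]
-216 [-35.4  33.6]
```

{"fn": "step_arm", "kwargs": {
  "series": "10 -0.0077 0.0033 0.0001 0; 10 -0.0158 0.0056 0.0003 0; 10 -0.0241 0.0066 0.0004 0; 10 -0.0324 0.0066 0.0005 0; 10 -0.0407 0.0053 0.0007 0; 10 -0.0487 0.0029 0.0008 0; 10 -0.0487 0.0029 0.0008 0"
}}

```text
time_s: 10.37
position: [0.5668, -0.0739, 0.1155]
orientation: [3.068, 0.669, -0.0]
contact_force: [-1.9, -4.0, 10.3]
opening: 0.198
grasp_force: 30.0
```

{"fn": "step_arm", "kwargs": {
  "series": "10 -0.0076 -0.0035 0.0001 0; 10 -0.0147 -0.0080 0.0002 0; 10 -0.0210 -0.0134 0.0003 0; 10 -0.0266 -0.0197 0.0004 0; 10 -0.0312 -0.0267 0.0005 0; 10 -0.0348 -0.0343 0.0007 0; 10 -0.0373 -0.0422 0.0008 0; 10 -0.0386 -0.0505 0.0009 0; 10 -0.0389 -0.0589 0.0010 0; 10 -0.0379 -0.0672 0.0012 0; 10 -0.0358 -0.0753 0.0013 0; 10 -0.0326 -0.0830 0.0014 0; 10 -0.0326 -0.0830 0.0014 0"
}}

```text
time_s: 11.45
position: [0.5037, -0.008, 0.1137]
orientation: [-3.067, -0.675, -0.002]
contact_force: [0.1, 1.5, 10.3]
opening: 0.196
grasp_force: 30.0
```

{"fn": "step_arm", "kwargs": {
  "series": "10 0.0043 -0.0072 0.0001 0; 10 0.0095 -0.0138 0.0002 0; 10 0.0156 -0.0195 0.0003 0; 10 0.0224 -0.0244 0.0004 0; 10 0.0298 -0.0282 0.0006 0; 10 0.0377 -0.0310 0.0007 0; 10 0.0459 -0.0327 0.0008 0; 10 0.0543 -0.0332 0.0010 0; 10 0.0626 -0.0325 0.0011 0; 10 0.0708 -0.0307 0.0012 0; 10 0.0786 -0.0277 0.0013 0; 10 0.0860 -0.0237 0.0015 0; 10 0.0860 -0.0237 0.0015 0"
}}

```text
time_s: 12.53
position: [0.5715, 0.0462, 0.1115]
orientation: [3.068, 0.671, -0.005]
contact_force: [-0.4, -5.8, 10.8]
opening: 0.197
grasp_force: 30.0
```

{"fn": "step_arm", "kwargs": {
  "series": "10 0.0067 0.0050 0.0001 0; 10 0.0127 0.0109 0.0002 0; 10 0.0178 0.0175 0.0003 0; 10 0.0219 0.0248 0.0004 0; 10 0.0249 0.0326 0.0006 0; 10 0.0269 0.0407 0.0007 0; 10 0.0277 0.0491 0.0008 0; 10 0.0273 0.0574 0.0009 0; 10 0.0258 0.0657 0.0011 0; 10 0.0231 0.0736 0.0012 0; 10 0.0231 0.0736 0.0012 0"
}}

```text
time_s: 13.45
position: [0.6239, -0.0091, 0.1107]
orientation: [-3.067, -0.671, -0.002]
contact_force: [-0.1, -0.7, 8.6]
opening: 0.199
grasp_force: 30.0
```

{"fn": "step_arm", "kwargs": {
  "series": "10 -0.0037 0.0075 0.0001 0; 10 -0.0085 0.0144 0.0003 0; 10 -0.0142 0.0205 0.0004 0; 10 -0.0206 0.0259 0.0005 0; 10 -0.0278 0.0302 0.0006 0; 10 -0.0354 0.0336 0.0007 0; 10 -0.0354 0.0336 0.0007 0; 10 -0.0354 0.0336 0.0007 0; 10 -0.0354 0.0336 0.0007 0; 10 -0.0354 0.0336 0.0007 0"
}}

```text
time_s: 14.28
position: [0.6059, -0.0567, 0.1104]
orientation: [3.068, 0.67, 0.001]
contact_force: [0.7, -4.4, 7.6]
opening: 0.2
grasp_force: 30.0
```

Run:
```python
from h import *
st()
for c in ["scene","top"]:
  im,d=snapshot(c)
  if c=="scene": cv2.imwrite("pics/scene2.png",cv2.resize(im[130:290,230:430,::-1],None,fx=3,fy=3,interpolation=2))
  for t in ["pin_head","handle","hub_top"]: print(c,t,[(np.round(r["position"],4).tolist(),round(r["conf"],2)) for r in spot_point(c,t)[:1]])
st()
```

```text
{'time_s': 14.2833, 'position': [0.6059, -0.0567, 0.1104], 'orientation': [3.0682, 0.6701, 0.001], 'contact_force': [0.6872, -4.3543, 7.5966], 'moment': [-0.7626, -0.3212, 0.0113], 'opening': 0.2004, 'grasp_force': 30.0003, 'joint_positions': [0.2042, 0.5338, -0.2841, 1.8141, 0.1975, 0.8204, -1.3183]}
scene pin_head [([0.6136, 0.1265, 0.0864], 0.55)]
scene handle [([0.6039, -0.0554, 0.1106], 0.63)]
scene hub_top [([0.564, -0.0146, 0.0869], 0.71)]
top pin_head [([0.6081, 0.1329, 0.0833], 0.52)]
top handle [([0.4963, 0.0994, -0.0034], 0.23)]
top hub_top [([0.562, -0.0122, 0.086], 0.41)]
{'time_s': 14.6833, 'position': [0.6059, -0.0567, 0.1104], 'orientation': [3.0682, 0.6701, 0.0012], 'contact_force': [1.7285, -3.9548, 8.4274], 'moment': [-0.8432, -0.3463, -0.0087], 'opening': 0.2051, 'grasp_force': 30.0003, 'joint_positions': [0.2042, 0.5338, -0.284, 1.814, 0.1975, 0.8204, -1.3183]}
```

View pics/scene2.png

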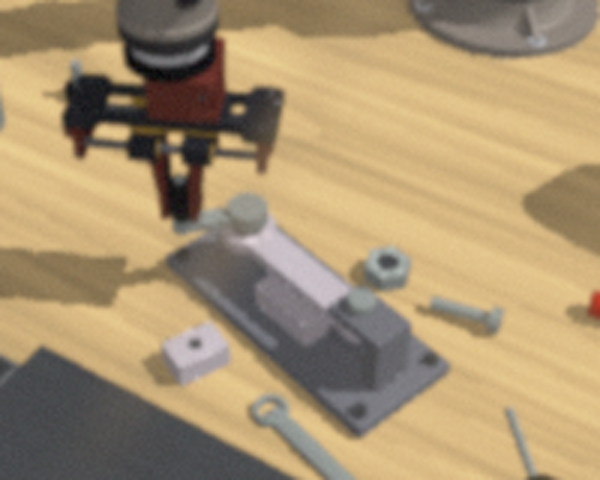

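The crop shows the fingers on the handle at (180,210), the hub lowered at (247,213), the pin home at (360,300), and the nut, spare pin, block and spanner unmoved. My sink estimates are 11.5–12.1 mm, so I'll nudge about 14° further forward to centre it.

{"fn": "step_arm", "kwargs": {
  "series": "10 -0.0070 0.0023 0.0001 0; 10 -0.0143 0.0031 0.0002 0; 10 -0.0143 0.0031 0.0002 0; 10 -0.0143 0.0031 0.0002 0; 10 -0.0143 0.0031 0.0002 0; 10 -0.0143 0.0031 0.0002 0; 10 -0.0143 0.0031 0.0002 0; 10 -0.0143 0.0031 0.0002 0"
}}

```text
time_s: 15.35
position: [0.594, -0.0657, 0.1101]
orientation: [3.068, 0.67, 0.0]
contact_force: [0.5, -5.0, 7.4]
opening: 0.201
grasp_force: 30.0
```

Run:
```python
from h import *
st(); print(bot.sign_off())
```

```text
{'time_s': 15.35, 'position': [0.594, -0.0657, 0.1101], 'orientation': [3.0681, 0.6698, 0.0002], 'contact_force': [0.4886, -4.9523, 7.4151], 'moment': [-0.9784, -0.2051, 0.0101], 'opening': 0.2011, 'grasp_force': 30.0002, 'joint_positions': [0.222, 0.5195, -0.2849, 1.8406, 0.1958, 0.8084, -1.3039]}
the job is handed in; nothing more can be done
None
```

I handed the job in at 15.4 s with the pin home and the bolt dropped into its thread, turned forward about one turn to an estimated 12 mm down, and the handle still gripped at 30 N; sign-off gave no verdict.

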